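# Seat a spacer blank in the drilling jig's corner nest

## Task

Load the drilling jig on the bench: where the plain wooden spacer blank lies on the jig's dark board, push it square up against the aluminium fence, then slide it along the fence, keeping it against the fence all the way, into the red corner nest until it is fully home, tight against both the fence and the end stop. Push and press it with the fingertips: it must stay flat on the board and never be lifted. Leave the drilled sample and everything else on the bench where it is, and finish clear of the jig.

Things in the scene. Friction and masses are not known exactly. Their poses are not given: they have to be found in the camera images.
- blank_center (a point): Centre (half-way up) of the plain pale-wood spacer blank to load: a block 40 x 60 x 18 mm, 30 to 70 g, no hole, loose and flat on the jig's dark board. Its x axis runs along the 40 mm width, y along the 60 mm length, z up. At the start its length lies within 0.4 rad of the fence's direction and its nearest edge is 20 to 60 mm off the fence.
- fence_face (a point): Middle of the fence's working face where it meets the board's top. Axes: x level, across the board into the fence (blank and nest lie on the -x side); y along the fence towards the nest's end stop; z up. The fence is a fixed aluminium T-slot bar 440 mm long, 40 mm deep, 20 mm high, along the board's far edge as seen from the robot.
- nest_home (a point): Where blank_center is when the blank is fully home: 20 mm off the fence face (-x), 30 mm short of the end stop's face, 9 mm above the board. Axes as fence_face: x into the fence, y along it towards the end stop, z up. At the start the blank is 120 to 270 mm back from here along -y. When home it sticks 20 mm out of the nest's mouth.
- nest: Red L-shaped bracket fixed on the fence; origin: corner of fence face and stop face, on the board; axes as fence_face. End stop 28 mm high, to 58 mm off the fence (5 mm dust gap at the fence); low front cheek 12 mm high, 44 mm off the fence, 40 mm back from the stop, then flared 20 mm more. On the +y side stand a black star knob (50 mm high) and an open toggle clamp (75 mm high), not used.
- jig: The jig's board, screwed to the bench: dark-topped plywood, 200 mm (x) by 460 mm (y), 18 mm thick, so its top is 18 mm above the bench. Origin at the centre of its underside, axes as fence_face; the fence face is 55 mm from the centre along +x, leaving 155 mm of open board on the near side.
- blank: The same blank; origin at the centre of its underside, axes as blank_center. Planed smooth, it slides easily on the slick board and along the fence (friction about 0.2 to 0.3), clearly less than fingertip on wood, so fingertips pressed on the middle of its top with about 5 N drag it along; hard against a stop they slip over it.
- sample: A finished spacer, same pale wood and size but with a dark drilled hole in the middle of its top, loose on the board in front of the nest; origin under its centre. Leave it.
- spare: A second plain blank of the same size, loose on the bench to the right of the jig, not on the board; origin under its centre. Leave it.
- jar: Glass jar with a brass lid, 68 mm across, 105 mm high, standing left of the jig. Leave it.
- glue: White glue bottle with an orange cap, 56 mm across, 160 mm high, standing left of the jig. Leave it.
- tape: Yellow tape measure, 70 x 35 x 62 mm, standing left of the jig. Leave it.
- square: Wooden-stocked try square lying flat on the bench left of the robot, in front of the jig's left end: stock 130 mm, steel blade 190 mm; origin under the middle of the stock. Leave it.
- drill: Blue cordless drill about 195 mm high standing on its battery to the right of the jig. Leave it.
Mind the look-alikes: they are no part of the job. What is shaped like the blank but green, pink or yellow is not meant.

How it is judged:
On the way:
1. the blank is square against the fence (within 3 mm and 0.06 rad) while still more than 80 mm short of home (x of blank_center in the frame of nest_home above -0.003 m and angle between the x axis of blank and the x axis of jig, either way round below 0.06 rad and y of blank_center in the frame of nest_home below -0.08 m), for 0.1 s.
At the end, for the whole second after the job is handed in: The blank lies flat and at rest in the nest, its centre within 2 mm of home along and across the fence and in height, square to the fence within 0.05 rad (x of blank_center in the frame of nest_home between -0.002 and 0.002 m and y of blank_center in the frame of nest_home between -0.002 and 0.002 m and z of blank_center in the frame of nest_home between -0.002 and 0.002 m and angle between the x axis of blank and the x axis of jig, either way round below 0.05 rad and linear speed of blank below 0.01 m/s); the robot touches nothing.
It fails at once if the blank was lifted more than 6 mm off the board or tipped by more than 0.2 rad (z of blank_center in the frame of nest_home above 0.006 m or angle between blank's own z axis and vertical above 0.2 rad).
It fails at once if the blank went along the last 80 mm to the nest more than 8 mm off the fence (y of blank_center in the frame of nest_home above -0.08 m and x of blank_center in the frame of nest_home below -0.008 m).
It fails at once if a bystander was moved by more than 15 mm (distance of any of sample, spare, jar, glue, tape, square, drill from where it was at the start of the episode above 0.015 m).
It also fails if it takes over 51 s, if anything falls off the work surface, if the arm or the gripper's body presses on something with over 40 N, if the wrist force passes 120 N, or if a joint passes its speed limit or range.

## Robot

A 7-joint arm with a two-finger parallel gripper is mounted at the origin on the work surface. World frame = base frame: x ahead of the robot, y to its left, z up, the work surface at z = 0. Lengths are in m, angles in rad, forces in N, time in s.
With the tool pointing down it reaches from about 0.425 to 0.875 m from the base axis. Payload 4.7 kg.
Tool frame: the origin (TCP) lies at the very end of the fingers, on their centre line; the grasp point (between the pads) lies 19 mm behind it (ctrl.grasp_offset is the distance from the TCP to the grasp point, in m); z points along the fingers, y is the direction in which the jaws open and shut (so a half turn about z gives the same grasp; the last joint's range is limited). The gripper opens to 87 mm and grips with 3 to 60 N. Pads are 19 mm wide; open, the fingers measure 117 mm over their backs; the gripper's body (75 mm by 190 mm) begins 51 mm behind the grasp point.
Start: joints at [-1.283, 0.321, -0.07, 1.45, 0.023, 1.371, -0.057], TCP at [0.176, 0.626, 0.223] pointing down, gripper open.
Joint ranges: [-2.86, 2.86], [-0.3, 2.09], [-1.38, 1.24], [0.06, 2.45], [-1.56, 4.7], [0.09, 2.05], [-2.69, 2.69]. Speed limits (rad/s): [2.57, 2.57, 3.14, 3.14, 3.14, 3.14, 3.14].

## Interface

Orientations are given as a rotation vector (axis times angle).
In Python, from bench import ctrl gives the robot as it stands.
- The arm moves only by the shell command python3 -m creep 'ROWS' [FORCE]. ROWS is JSON, a list that holds one entry, the list of rows, each a list of 7 numbers: the opening, from 0 (shut) to 1 (fully open), then the shift along the tool's x, y, z in mm, then the turn, a rotation vector about the tool's x, y, z in rad. In form: [[[grip, dx, dy, dz, rx, ry, rz], ...]]. A call has 1 to 5 rows; each row is the pose to reach, as a shift and turn from the pose commanded when the call began, along the tool's axes at that moment; what a row does not reach only later rows make up. A row lasts 1/10 s, in which the tool goes at most 50 mm and 8.59 degrees, less where a joint would pass 70% of its speed; a pose out of reach is approached as far as the arm can. A call with a gripper value outside its range is refused whole. The fingers move at their own pace and stop on an object; FORCE is the grip in N (left out, the last holds). Time passes only in rows, so rows that repeat a pose let the fingers close. It gives the time, the measured TCP pose, the force and the opening at its end, in the units of the state.
- ctrl.get_state(): the state, without advancing time (a new reading comes with each control period).
- ctrl.get_image(name): name is "scene" or "top" or "wrist"; returns the picture (420x560x3 uint8, red, green, blue); there is no depth.
- ctrl.camera_params(name): a dict with "K" (3x3 intrinsics, pixels), "pose" (4x4, takes a point from camera to world coordinates). Camera axes: x right, y down, z forward; pixel columns grow to the right and rows downward; lengths in m; the calibration is good to about 2 mm. A picture is of the moment at which its call begins: read the wrist's pose just before it. camera_params takes no time and is no camera call; for the wrist camera it gives the pose at the moment of the call.
- ctrl.close_job(): hands the job in, once; it reports no verdict.
The state is a dict: "time": time; "joint_positions": joint angles; "qd": joint speeds; "joint_torque": joint torques, N m; "position": TCP position; "tool_rot": TCP orientation; "ft_force": force on the tool from outside, world axes, zero at the start; "torque": the same for the moment, N m; "grip_width": opening from 0.0 (shut) to 1.0 (fully open).
Only numpy, scipy, OpenCV 4.12 (cv2) and the standard library are available. Lean on these libraries where they do the work, as an engineer would, in place of code of your own. Each camera call takes 0.05 s, during which the arm holds its last target. There are 200 camera calls.

## Working session

There is one attempt and no reset: what is moved stays moved. The work goes in short steps, Python scripts to look and compute and a shell command to move; the robot and the scene stay as the last step left them, time stands still between calls to the robot, and variables do not carry over. Pictures are saved under pics/ and viewed, about 8 in all and at most 12, crops included, and the job is handed in when it is done.

```bash
mkdir -p pics; ls
python3 - <<'E'
from bench import ctrl
import cv2,numpy as np
s=ctrl.get_state();print({k:np.round(v,3).tolist() for k,v in s.items()})
for n in("top","scene"):
    im=ctrl.get_image(n);cv2.imwrite(f"pics/{n}0.png",im[:,:,::-1])
    p=ctrl.camera_params(n);print(n,np.round(p["K"],1).tolist(),np.round(p["pose"],3).tolist())
E
```

```text
pics
{'time': 0.0, 'joint_positions': [-1.283, 0.322, -0.07, 1.452, 0.023, 1.371, -0.057], 'qd': [0.0, -0.001, 0.0, 0.002, -0.0, 0.0, -0.001], 'joint_torque': [0.001, -49.13, -0.403, -31.251, -0.064, 0.044, 0.0], 'position': [0.176, 0.625, 0.221], 'tool_rot': [-0.429, -3.112, 0.003], 'ft_force': [0.243, -0.791, 0.109], 'torque': [0.006, 0.018, 0.028], 'grip_width': 1.002}
top [[512.7, 0.0, 283.8], [0.0, 512.7, 212.8], [0.0, 0.0, 1.0]] [[0.021, -0.995, 0.102, 0.353], [-1.0, -0.02, 0.005, -0.035], [-0.003, -0.102, -0.995, 1.542], [0.0, 0.0, 0.0, 1.0]]
scene [[407.1, 0.0, 275.2], [0.0, 407.1, 206.2], [0.0, 0.0, 1.0]] [[0.429, 0.746, -0.509, 1.024], [0.903, -0.357, 0.238, -0.291], [-0.004, -0.562, -0.827, 0.851], [0.0, 0.0, 0.0, 1.0]]
```

View pics/top0.png

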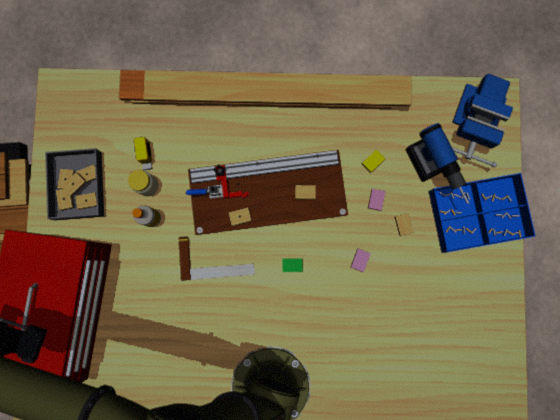

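View pics/scene0.png

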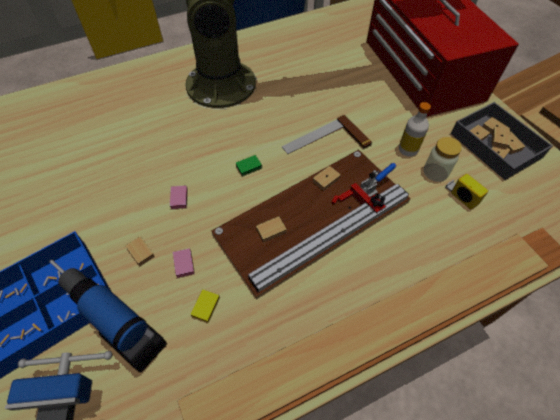

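The top view shows the board with corners at about (190,170), (338,151), (347,214) and (200,235). The blank is at (305,192), the drilled sample at (239,216), and the red nest at about (235,190), at the left (+y) end of the fence. The scene view agrees.

```bash
cat > h.py <<'E'
from bench import ctrl
import cv2,numpy as np
from scipy.spatial.transform import Rotation as R
def cast(p,uv,z):
    uv=np.atleast_2d(np.float64(uv));P=np.array(p["pose"])
    d=np.c_[uv,np.ones(len(uv))]@np.linalg.inv(p["K"]).T@P[:3,:3].T
    return P[:3,3]+d*((z-P[2,3])/d[:,2])[:,None]
def proj(p,X):
    P=np.array(p["pose"]);c=(np.atleast_2d(X)-P[:3,3])@P[:3,:3]@np.array(p["K"]).T
    return c[:,:2]/c[:,2:]
E
python3 - <<'E'
from h import *
for n,box,bl in(("top",(180,140,355,245),(305,192)),("scene",(205,145,420,295),(271,229))):
    im=cv2.imread(f"pics/{n}0.png");p=ctrl.camera_params(n);x0,y0,x1,y1=box
    hsv=cv2.cvtColor(im,cv2.COLOR_BGR2HSV);print(n,"px blank,board,fence",hsv[bl[1],bl[0]],hsv[bl[1]+(12 if n=="top" else 18),bl[0]])
    m=((hsv[...,2]>130)).astype(np.uint8)
    _,lab=cv2.connectedComponents(m,connectivity=4);b=(lab==lab[bl[1],bl[0]]).astype(np.uint8)
    c=max(cv2.findContours(b,0,1)[0],key=cv2.contourArea);print("area",cv2.contourArea(c))
    w=cast(p,c[:,0],.036)[:,:2]
    r=cv2.minAreaRect((w*1000).astype(np.float32));print("blank",r)
    cv2.imwrite(f"pics/{n}_z.png",cv2.resize(im[y0:y1,x0:x1],None,fx=(4 if n=="top" else 3),fy=(4 if n=="top" else 3),interpolation=cv2.INTER_CUBIC))
p=ctrl.camera_params("top")
print("board corners",cast(p,[(190,170),(338,151),(347,214),(200,235)],.018).round(3).tolist())
E
```

```text
top px blank,board,fence [ 22 133 150] [ 10 200  70]
area 198.0
blank ((571.6851806640625, -89.375732421875), (32.926002502441406, 53.48363494873047), 1.1663954257965088)
scene px blank,board,fence [ 20 115 155] [ 10 180  71]
area 313.5
blank ((570.9218139648438, -90.61094665527344), (37.8415641784668, 58.21931076049805), 0.8914504647254944)
board corners [[0.633, 0.258, 0.018], [0.7, -0.188, 0.018], [0.509, -0.216, 0.018], [0.437, 0.22, 0.018]]
```

View pics/top_z.png

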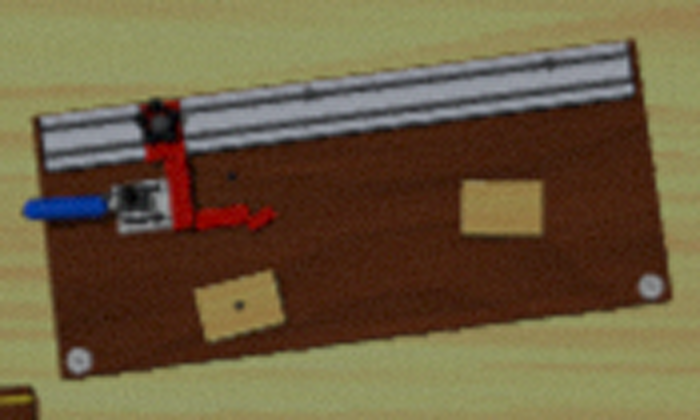

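Zoomed, the blank is at crop (502,208), square to the image. The sample has its hole at (239,305), the stop face is at x≈190, and the fence's near edge runs (47,168)–(633,95). Next I work out the fence frame and the approach shift.

```bash
cat >> h.py <<'E'
def goto(xyz,a):
    "shift (mm) and turn in the tool frame to tool pose: TCP xyz, tool y at heading a, z down"
    s=ctrl.get_state();Rt=R.from_rotvec(s["tool_rot"])
    y=np.array([np.cos(a),np.sin(a),0]);z=np.array([0,0,-1.]);x=np.cross(y,z)
    T=R.from_matrix(np.c_[x,y,z])
    print("shift",(Rt.inv().apply(np.array(xyz)-s["position"])*1000).round(1),"turn",(Rt.inv()*T).as_rotvec().round(3),"at",np.round(s["position"],4),"F",np.round(s["ft_force"],1),"t",round(s["time"],2))
E
python3 - <<'E'
from h import *
p=ctrl.camera_params("top");im=cv2.imread("pics/top0.png").astype(float)
o=np.array([180,140]);z=lambda x,y:o+np.array([x,y])/4
# fence near top edge: fit max vertical gradient along columns
hsv=cv2.cvtColor(im.astype(np.uint8),cv2.COLOR_BGR2HSV)
pts=[]
for u in range(232,335,2):
    v0=140+(168-(u-180-11.75)*4*73/586)/4
    col=hsv[int(v0)-4:int(v0)+6,u,1].astype(float);g=np.diff(col);g[g<0]=0
    pts.append((u,int(v0)-4+.5+(g**2@np.arange(len(g)))/(g**2).sum()))
w=cast(p,pts,.038)[:,:2]
vx,vy,cx,cy=cv2.fitLine(w.astype(np.float32),cv2.DIST_HUBER,0,.01,.01).ravel()
if vy<0:vx,vy=-vx,-vy
a=np.arctan2(-vx,vy);print("fence angle",a,"pt",cx,cy)
ex=np.array([np.cos(a),np.sin(a)]);ey=np.array([-np.sin(a),np.cos(a)])
c=np.array([.571,-.090]);st=cast(p,z(190,195),.046)[0,:2]
n=np.array([cx,cy]);q=n+ey*((st-n)@ey);print("corner",q,"stop pt in fence",(st-q)@ex)
print("blank rel corner",(c-q)@ex,(c-q)@ey,"home",q-.02*ex-.03*ey)
b=cast(p,[(190,170),(338,151),(347,214),(200,235)],.018)[:,:2]
print("board rel corner",[(((x-q)@ex).round(3),((x-q)@ey).round(3)) for x in b])
s=ctrl.get_state();Rt=R.from_rotvec(s["tool_rot"]);W=ctrl.camera_params("wrist");P=np.array(W["pose"])
print("cam in tool",Rt.inv().apply(P[:3,3]-s["position"]).round(3),"axis",Rt.inv().apply(P[:3,2]).round(2),np.round(W["K"],0).tolist())
goto((.50,-.03,.32),a)
E
```

```text
fence angle 0.15074654 pt 0.6266592 0.0037319844
corner [0.60530081 0.14434135] stop pt in fence -0.0319249105691801
blank rel corner -0.0691043151379681 -0.22653258037026977 home [0.59003291 0.11167805]
board rel corner [(np.float64(0.044), np.float64(0.108)), (np.float64(0.044), np.float64(-0.342)), (np.float64(-0.149), np.float64(-0.342)), (np.float64(-0.155), np.float64(0.1))]
cam in tool [ 0.078  0.    -0.162] axis [-0.28  0.    0.96] [[333.0, 0.0, 278.0], [0.0, 333.0, 207.0], [0.0, 0.0, 1.0]]
shift [-489.4 -543.4  -97.4] turn [-1.000e-03  1.000e-03  1.146e+00] at [0.1757 0.6253 0.2216] F [0.1 0.9 0.1] t 0.1
```

```bash
python3 -m creep '[[[0,-35,-35,-15,0,0,0.14],[0,-70,-70,-30,0,0,0.28],[0,-105,-105,-45,0,0,0.42],[0,-140,-140,-60,0,0,0.56],[0,-175,-175,-75,0,0,0.7]]]' 20; python3 -c "
from h import *
goto((.52,0,.30),.151)"
```

```text
time: 0.6
position: [0.2935, 0.4151, 0.2952]
tool_rot: [-1.478, -2.772, 0.001]
ft_force: [0.9, -0.8, 0.2]
grip_width: 0.632
shift [-470.9  -43.4   -4.7] turn [-0.    0.    0.44] at [0.2935 0.4151 0.2952] F [ 0.9 -0.8  0.2] t 0.6
```

```bash
python3 -m creep '[[[0,-47,-4,0,0,0,0.09],[0,-94,-9,0,0,0,0.18],[0,-141,-13,0,0,0,0.27],[0,-188,-17,0,0,0,0.36],[0,-235,-22,0,0,0,0.44]]]'; python3 -c "
from h import *
goto((.52,0,.30),.151)"
```

```text
time: 1.1
position: [0.4073, 0.2085, 0.2949]
tool_rot: [-2.044, -2.385, -0.0]
ft_force: [-0.1, -0.7, 0.0]
grip_width: 0.174
shift [-223.3   79.5   -5.2] turn [-0.    -0.     0.003] at [0.4073 0.2085 0.2949] F [-0.1 -0.7  0. ] t 1.1
```

```bash
python3 -m creep '[[[0,-45,16,-5,0,0,0],[0,-90,32,-5,0,0,0],[0,-135,48,-5,0,0,0],[0,-180,64,-5,0,0,0],[0,-223,80,-5,0,0,0]]]'; python3 -m creep '[[[0,0,0,0,0,0,0],[0,0,0,0,0,0,0]]]'
python3 - <<'E'
from h import *
import pickle
p=ctrl.camera_params("wrist");im=ctrl.get_image("wrist")[:,:,::-1]
pickle.dump(p,open("w1.pkl","wb"));cv2.imwrite("pics/w1.png",im)
goto((.571,-.09,.3),.151)
E
```

```text
time: 1.6
position: [0.5211, 0.0006, 0.3001]
tool_rot: [-2.041, -2.389, -0.001]
ft_force: [0.7, 0.9, 0.0]
grip_width: 0.004
time: 1.8
position: [0.5206, 0.0017, 0.2996]
tool_rot: [-2.043, -2.385, 0.001]
ft_force: [-0.4, -0.3, 0.2]
grip_width: 0.004
shift [-100.    35.5   -0.5] turn [-0.001 -0.001  0.006] at [0.5203 0.0033 0.2996] F [-0.5  0.1 -0.2] t 1.85
```

View pics/w1.png

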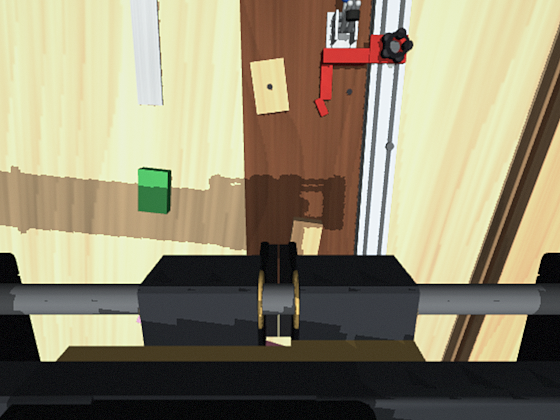

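The wrist view shows the red stop's face at row ~64 (cols 330–370), the fence's near edge running from about (371,40) to (357,250), and the blank partly hidden at (307,235). The sample is at (269,87).

Run:
```python
from h import *
import pickle
p=pickle.load(open("w1.pkl","rb"));im=cv2.imread("pics/w1.png")
hsv=cv2.cvtColor(im,cv2.COLOR_BGR2HSV)
# fence: low saturation; first such pixel right of the board in each row (90..170)
pts=[];
for v in range(115,170,3):
    row=hsv[v,340:400,1];u=340+np.argmax(row<70);pts.append((u-.5,v))
print(pts[0],pts[-1])
for zz in(.018,.038):
    w=cast(p,pts,zz)[:,:2];vx,vy,cx,cy=cv2.fitLine(w.astype(np.float32),cv2.DIST_HUBER,0,.01,.01).ravel()
    if vy<0:vx,vy=-vx,-vy
    print("z",zz,"a",np.arctan2(-vx,vy),"x at y=.144",cx+vx/vy*(.1443-cy),"x at .0037",cx+vx/vy*(.0037-cy))
red=((hsv[...,1]>150)&(hsv[...,2]>90)&((hsv[...,0]<6)|(hsv[...,0]>174)))
for u in(340,350,360):
    v=np.where(red[30:90,u])[0]+30;print(u,v.min(),v.max())
    print(cast(p,[(u,v.min()),(u,v.max()+.5)],.046).round(4).tolist(),cast(p,[(u,v.max()+.5)],.018).round(4).tolist())
```

```text
(np.float64(363.5), 115) (np.float64(359.5), 169)
z 0.018 a 0.15773745 x at y=.144 0.60812205 x at .0037 0.6304857
z 0.038 a 0.15773627 x at y=.144 0.60316104 x at .0037 0.6255246
340 49 62
[[0.5678, 0.1545, 0.046], [0.5708, 0.1406, 0.046]] [[0.575, 0.1448, 0.018]]
350 49 62
[[0.5791, 0.1563, 0.046], [0.5822, 0.1424, 0.046]] [[0.5871, 0.1467, 0.018]]
360 48 62
[[0.5901, 0.1591, 0.046], [0.5935, 0.1441, 0.046]] [[0.5993, 0.1486, 0.018]]
```

```bash
python3 -c "
from h import *
goto((.521,-.097,.08),.154)"
```

```text
shift [-99.3 -14.8 219.5] turn [-0.001 -0.001  0.003] at [0.5203 0.0033 0.2996] F [-0.5  0.1 -0.2] t 1.85
```

```bash
python3 -m creep '[[[0,-33,-5,35,0,0,0.003],[0,-66,-10,75,0,0,0.003],[0,-99,-15,115,0,0,0.003],[0,-99,-15,160,0,0,0.003],[0,-99,-15,190,0,0,0.003]]]'; python3 -m creep '[[[0,0,0,20,0,0,0],[0,0,0,30,0,0,0],[0,0,0,30,0,0,0],[0,0,0,30,0,0,0]]]'
python3 - <<'E'
from h import *
import pickle
goto((.521,-.097,.025),.154)
p=ctrl.camera_params("wrist");im=ctrl.get_image("wrist")[:,:,::-1]
pickle.dump(p,open("w2.pkl","wb"));cv2.imwrite("pics/w2.png",im)
E
```

```text
time: 2.35
position: [0.5193, -0.0965, 0.1069]
tool_rot: [-2.042, -2.384, 0.002]
ft_force: [-0.8, 0.6, 0.2]
grip_width: 0.006
time: 2.75
position: [0.5221, -0.0966, 0.0809]
tool_rot: [2.042, 2.387, 0.002]
ft_force: [0.4, 0.0, 0.3]
grip_width: 0.007
shift [-0.2 -1.2 55.9] turn [ 0.001 -0.     0.001] at [ 0.5221 -0.0966  0.0809] F [0.4 0.  0.3] t 2.75
```

View pics/w2.png

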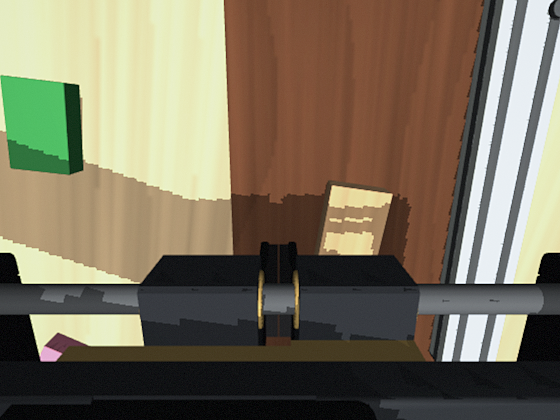

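The wrist view shows the blank's front edge at row ~186 (cols 330–393), to the right of the closed fingers (cols 262–298), with the fence at col ~465 and beyond.

```bash
python3 - <<'E'
from h import *
import pickle
p=pickle.load(open("w2.pkl","rb"))
w=cast(p,[(330,186),(393,193),(320,253)],.036)[:,:2];print(w.round(4).tolist())
ex=np.array([np.cos(.154),np.sin(.154)]);ey=np.array([-ex[1],ex[0]]);t=np.array([.5221,-.0966])
print(((w-t)@ex).round(4),((w-t)@ey).round(4))
E
python3 -m creep '[[[0,0,0,20,0,0,0],[0,0,0,40,0,0,0],[0,0,0,55,0,0,0],[0,0,0,55,0,0,0],[0,0,0,55,0,0,0]]]'
```

```text
[[0.5498, -0.0607], [0.5905, -0.0589], [0.5524, -0.1071]]
[0.0329 0.0734 0.0283] [ 0.0312  0.0267 -0.015 ]
time: 3.3
position: [0.5219, -0.0975, 0.0257]
tool_rot: [2.044, 2.385, 0.001]
ft_force: [0.7, -0.4, 0.9]
grip_width: 0.003
```

```bash
python3 -m creep '[[[0,0,6,0,0,0,0],[0,0,12,0,0,0,0],[0,0,16,0,0,0,0],[0,0,20,0,0,0,0],[0,0,24,0,0,0,0]]]'; python3 -m creep '[[[0,0,4,0,0,0,0],[0,0,8,0,0,0,0],[0,0,12,0,0,0,0],[0,0,16,0,0,0,0],[0,0,20,0,0,0,0]]]';python3 -m creep '[[[0,0,3,0,0,0,0],[0,0,6,0,0,0,0],[0,0,9,0,0,0,0],[0,0,11,0,0,0,0],[0,0,13,0,0,0,0]]]'
```

```text
time: 3.8
position: [0.5455, -0.0937, 0.0251]
tool_rot: [2.044, 2.386, 0.0]
ft_force: [0.4, 0.8, 0.4]
grip_width: 0.004
time: 4.3
position: [0.5652, -0.0906, 0.025]
tool_rot: [-2.044, -2.386, -0.0]
ft_force: [-0.5, -0.7, -0.2]
grip_width: 0.002
time: 4.8
position: [0.5779, -0.0886, 0.0251]
tool_rot: [-2.044, -2.386, -0.0]
ft_force: [-0.1, -0.8, 0.2]
grip_width: 0.012
```

```bash
python3 -m creep '[[[0,0,1,0,0,0,0],[0,0,2,0,0,0,0],[0,0,3,0,0,0,0],[0,0,4,0,0,0,0]]]'; python3 -m creep '[[[0,0,1,0,0,0,0],[0,0,2,0,0,0,0]]]';python3 -m creep '[[[0,0,1,0,0,0,0],[0,0,2,0,0,0,0]]]'
```

```text
time: 5.2
position: [0.5817, -0.088, 0.025]
tool_rot: [-2.044, -2.386, -0.0]
ft_force: [0.1, -0.0, -0.6]
grip_width: 0.005
time: 5.4
position: [0.5837, -0.0877, 0.0251]
tool_rot: [-2.044, -2.386, -0.0]
ft_force: [-1.4, -0.1, -0.1]
grip_width: 0.008
time: 5.6
position: [0.5857, -0.0874, 0.0251]
tool_rot: [2.044, 2.386, 0.0]
ft_force: [-0.7, -0.4, -0.3]
grip_width: 0.003
```

```bash
for i in 1 2 3 4 ; do python3 -m creep '[[[0,0,1,0,0,0,0],[0,0,1,0,0,0,0]]]' | grep -E 'posi|ft'; done
python3 - <<'E'
from h import *
import pickle
p=ctrl.camera_params("wrist");im=ctrl.get_image("wrist")[:,:,::-1]
pickle.dump(p,open("w3.pkl","wb"));cv2.imwrite("pics/w3.png",im)
E
```

```text
position: [0.5868, -0.0873, 0.0251]
ft_force: [-1.2, 0.4, -0.3]
position: [0.5878, -0.0871, 0.0251]
ft_force: [-0.6, 0.0, -0.2]
position: [0.5888, -0.0869, 0.0251]
ft_force: [-0.8, -1.0, -0.1]
position: [0.5897, -0.0868, 0.0251]
ft_force: [0.0, 0.1, -0.1]
```

View pics/w3.png

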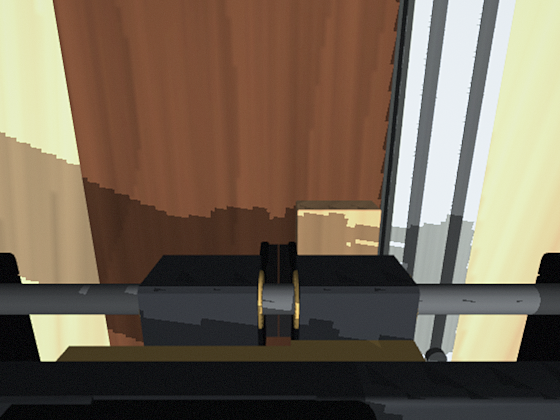

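The blank is now nearly flush: its top spans cols 297–381 and the fence's dark base starts at col ~384. I keep pushing until contact force shows.

```bash
for i in 1 2 3 ; do python3 -m creep '[[[0,0,1,0,0,0,0],[0,0,1,0,0,0,0]]]' | grep -E 'posi|ft'; done
```

```text
position: [0.5907, -0.0866, 0.0251]
ft_force: [0.4, 0.2, 0.2]
position: [0.5917, -0.0865, 0.0251]
ft_force: [0.4, 0.0, -0.0]
position: [0.5927, -0.0863, 0.0251]
ft_force: [0.2, 0.7, -0.1]
```

```bash
for i in 1 2 3 ; do python3 -m creep '[[[0,0,1,0,0,0,0],[0,0,1,0,0,0,0]]]' | grep -E 'posi|ft'; done
python3 - <<'E'
from h import *
import pickle
p=ctrl.camera_params("wrist");im=ctrl.get_image("wrist")[:,:,::-1]
pickle.dump(p,open("w4.pkl","wb"));cv2.imwrite("pics/w4.png",np.hstack([cv2.resize(i[150:290,240:440],None,fx=2,fy=2,interpolation=cv2.INTER_CUBIC) for i in(cv2.imread("pics/w3.png"),im)]))
E
```

```text
position: [0.5937, -0.0862, 0.0251]
ft_force: [-0.2, 0.4, -0.7]
position: [0.5943, -0.0861, 0.025]
ft_force: [-1.1, 0.2, 0.4]
position: [0.5943, -0.0861, 0.0247]
ft_force: [-4.2, 0.0, 1.6]
```

View pics/w4.png

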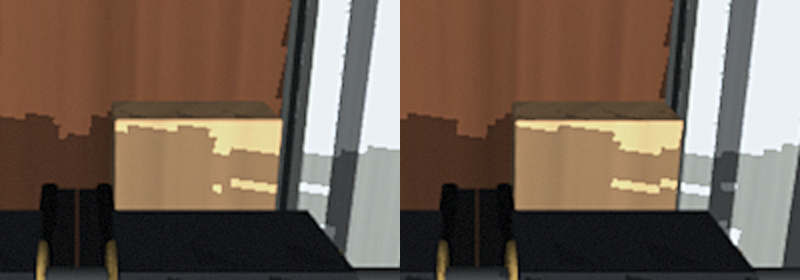

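Contact is clear now: 4.2 N, the TCP has stopped, and in the crop (right half) the blank's far edge lies along the fence at col ~683. Next I work out how far to go round behind it.

```bash
python3 -m creep '[[[0,0,-3,0,0,0,0],[0,0,-12,0,0,0,0]]]'
python3 - <<'E'
from h import *
import pickle
p=pickle.load(open("w4.pkl","rb"))
w=cast(p,[(297.5,209),(381,209)],.036)[:,:2];print(w.round(4).tolist())
ex=np.array([np.cos(.154),np.sin(.154)]);ey=np.array([-ex[1],ex[0]])
for n,t in(("contact",(.5943,-.0861)),("now",ctrl.get_state()["position"][:2])): print(n,"front near/far corner rel TCP",((w-t)@ex).round(4),((w-t)@ey).round(4))
print("edge heading",np.arctan2(*(w[1]-w[0])[::-1]))
print("to stop",((np.array([.604,.1445])-w.mean(0))@ey))
E
```

```text
time: 7.9
position: [0.5849, -0.0875, 0.0254]
tool_rot: [2.042, 2.385, 0.003]
ft_force: [0.3, -0.5, -0.4]
grip_width: 0.006
[[0.5983, -0.0523], [0.6371, -0.0462]]
contact front near/far corner rel TCP [0.0091 0.0484] [0.0328 0.0329]
now front near/far corner rel TCP [0.0186 0.0579] [0.0327 0.0328]
edge heading 0.1552571374486512
to stop 0.19354314541362969
```

```bash
python3 -m creep '[[[0,-23,0,0,0,0,0],[0,-46,0,0,0,0,0],[0,-47,0,0,0,0,0],[0,-47,15,0,0,0,0],[0,-47,29,0,0,0,0]]]';python3 -m creep '[[[0,4,0,0,0,0,0],[0,8,0.2,0,0,0,0],[0,12,0.4,0,0,0,0],[0,16,0.6,0,0,0,0],[0,20,0.8,0,0,0,0]]]'; python3 -m creep '[[[0,4,0.2,0,0,0,0],[0,8,0.4,0,0,0,0],[0,12,0.6,0,0,0,0],[0,16,0.8,0,0,0,0],[0,20,1,0,0,0,0]]]'; python3 -m creep '[[[0,4,0.2,0,0,0,0],[0,8,0.4,0,0,0,0],[0,12,0.6,0,0,0,0],[0,16,0.8,0,0,0,0],[0,20,1,0,0,0,0]]]'
python3 - <<'E'
from h import *
import pickle
p=ctrl.camera_params("wrist");im=ctrl.get_image("wrist")[:,:,::-1]
pickle.dump(p,open("w5.pkl","wb"));cv2.imwrite("pics/w5.png",im)
E
```

```text
time: 8.4
position: [0.6199, -0.1291, 0.0253]
tool_rot: [2.045, 2.385, 0.002]
ft_force: [0.1, 0.1, 0.2]
grip_width: 0.007
time: 8.9
position: [0.6168, -0.1094, 0.0251]
tool_rot: [-2.044, -2.386, -0.0]
ft_force: [0.2, 0.6, -0.1]
grip_width: 0.002
time: 9.4
position: [0.6151, -0.0896, 0.0251]
tool_rot: [-2.044, -2.386, -0.0]
ft_force: [-0.6, -0.3, 0.4]
grip_width: 0.003
time: 9.9
position: [0.613, -0.0697, 0.0251]
tool_rot: [-2.044, -2.386, -0.0]
ft_force: [-0.5, -0.5, -0.2]
grip_width: 0.002
```

View pics/w5.png

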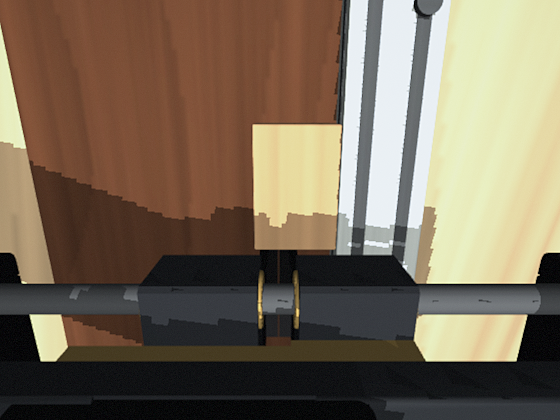

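The blank is flush on the fence and square: its top spans cols 253–341 and rows 125–249, with its rear on the fingertips.

```bash
python3 - <<'E'
from h import *
import pickle
p=pickle.load(open("w5.pkl","rb"));s=ctrl.get_state()
w=cast(p,[(253,125),(341,125),(256,249),(337,249)],.036)[:,:2]
ex=np.array([np.cos(.155),np.sin(.155)]);ey=np.array([-ex[1],ex[0]]);t=np.array(s["position"][:2])
print("rel TCP",((w-t)@ex).round(4),((w-t)@ey).round(4),"heading L/R/front",[round(np.arctan2(*(w[j]-w[i])[::-1]),3) for i,j in((2,0),(3,1),(0,1))])
print("front to stop",((np.array([.604,.1445])-w[:2].mean(0))@ey))
E
python3 -m creep '[[[0,4,0.1,0,0,0,0],[0,8,0.2,0,0,0,0],[0,12,0.3,0,0,0,0],[0,16,0.4,0,0,0,0],[0,20,0.5,0,0,0,0]]]'; python3 -m creep '[[[0,4,0.1,0,0,0,0],[0,8,0.2,0,0,0,0],[0,12,0.3,0,0,0,0],[0,16,0.4,0,0,0,0],[0,20,0.5,0,0,0,0]]]'
```

```text
rel TCP [-0.0113  0.0274 -0.0111  0.0286] [0.0703 0.0703 0.0112 0.0112] heading L/R/front [np.float64(1.729), np.float64(1.746), np.float64(0.155)]
front to stop 0.1417243978942604
time: 10.45
position: [0.6104, -0.0498, 0.0251]
tool_rot: [-2.044, -2.386, -0.0]
ft_force: [-1.0, 1.0, -0.1]
grip_width: 0.006
time: 10.95
position: [0.6079, -0.03, 0.0251]
tool_rot: [2.044, 2.386, 0.0]
ft_force: [-0.5, -0.2, -0.2]
grip_width: 0.004
```

```bash
python3 -m creep '[[[0,4,0.1,0,0,0,0],[0,8,0.2,0,0,0,0],[0,12,0.3,0,0,0,0],[0,15,0.4,0,0,0,0],[0,18,0.5,0,0,0,0]]]'
python3 - <<'E'
from h import *
import pickle
p=ctrl.camera_params("wrist");im=ctrl.get_image("wrist")[:,:,::-1]
pickle.dump(p,open("w6.pkl","wb"));cv2.imwrite("pics/w6.png",im)
E
```

```text
time: 11.45
position: [0.6056, -0.0122, 0.0251]
tool_rot: [2.044, 2.386, 0.0]
ft_force: [-0.2, -0.0, -0.1]
grip_width: 0.005
```

View pics/w6.png

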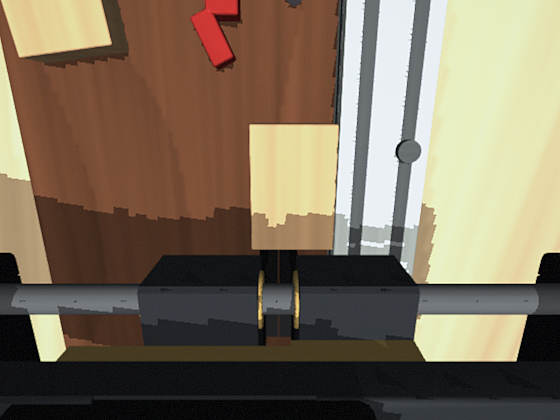

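The blank is still flush (cols 250–338), and the flared cheek tip at (215,40) is well clear of its path. I continue.

```bash
python3 -m creep '[[[0,4,0.1,0,0,0,0],[0,8,0.2,0,0,0,0],[0,12,0.3,0,0,0,0],[0,16,0.4,0,0,0,0],[0,20,0.5,0,0,0,0]]]'; python3 -m creep '[[[0,4,0.1,0,0,0,0],[0,8,0.2,0,0,0,0],[0,12,0.3,0,0,0,0],[0,16,0.4,0,0,0,0],[0,20,0.5,0,0,0,0]]]'; python3 -m creep '[[[0,4,0.1,0,0,0,0],[0,8,0.2,0,0,0,0],[0,12,0.3,0,0,0,0],[0,16,0.4,0,0,0,0],[0,20,0.5,0,0,0,0]]]';python3 -m creep '[[[0,3,0.1,0,0,0,0],[0,6,0.2,0,0,0,0],[0,9,0.3,0,0,0,0],[0,12,0.3,0,0,0,0],[0,15,0.3,0,0,0,0]]]';for i in 1 2 3; do python3 -m creep '[[[0,1,0,0,0,0,0],[0,2,0,0,0,0,0]]]' | grep -E 'posi|ft'; done
```

```text
time: 12.0
position: [0.6031, 0.0078, 0.0251]
tool_rot: [-2.044, -2.386, -0.0]
ft_force: [0.1, 0.9, -0.4]
grip_width: 0.006
time: 12.5
position: [0.6005, 0.0275, 0.0251]
tool_rot: [2.044, 2.386, 0.0]
ft_force: [-0.4, 0.4, 0.1]
grip_width: 0.01
time: 13.0
position: [0.5979, 0.0474, 0.0251]
tool_rot: [-2.044, -2.386, -0.0]
ft_force: [0.1, -0.1, 0.7]
grip_width: -0.0
time: 13.5
position: [0.5959, 0.0621, 0.0251]
tool_rot: [2.044, 2.386, 0.0]
ft_force: [0.8, -0.1, -0.0]
grip_width: 0.007
position: [0.5956, 0.064, 0.0251]
ft_force: [0.2, 0.1, 0.2]
position: [0.5953, 0.0658, 0.0251]
ft_force: [1.0, 0.3, -0.4]
position: [0.595, 0.0679, 0.0251]
ft_force: [0.2, 0.3, 0.5]
```

```bash
for i in 1 2 3 4 5; do python3 -m creep '[[[0,1,0,0,0,0,0],[0,1,0,0,0,0,0]]]' | grep -E 'posi|ft'; done
```

```text
position: [0.5948, 0.0691, 0.0251]
ft_force: [0.4, 0.4, 1.1]
position: [0.5947, 0.07, 0.0251]
ft_force: [-0.0, 0.9, -0.1]
position: [0.5945, 0.071, 0.0251]
ft_force: [0.6, 0.6, -0.1]
position: [0.5944, 0.0716, 0.0251]
ft_force: [0.6, -0.7, -0.2]
position: [0.5943, 0.0716, 0.0251]
ft_force: [-0.1, -2.2, -0.3]
```

```bash
python3 -m creep '[[[0,1,0,0,0,0,0],[0,1.5,0,0,0,0,0],[0,1.5,1,0,0,0,0],[0,1.5,2,0,0,0,0]]]'; python3 -m creep '[[[0,-4,0,0,0,0,0],[0,-10,0,0,0,0,0],[0,-25,0,0,0,0,0],[0,-25,0,-30,0,0,0],[0,-25,0,-60,0,0,0]]]'
python3 - <<'E'
from h import *
import pickle
p=ctrl.camera_params("wrist");im=ctrl.get_image("wrist")[:,:,::-1]
pickle.dump(p,open("w7.pkl","wb"));cv2.imwrite("pics/w7.png",im)
E
```

```text
time: 15.5
position: [0.5951, 0.0718, 0.0248]
tool_rot: [2.045, 2.384, -0.006]
ft_force: [-2.1, -7.3, 0.9]
grip_width: 0.005
time: 16.0
position: [0.5992, 0.0482, 0.085]
tool_rot: [-2.045, -2.383, 0.003]
ft_force: [0.3, -0.6, 0.2]
grip_width: 0.005
```

View pics/w7.png

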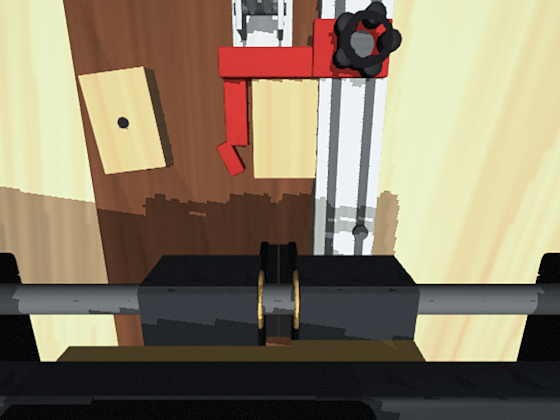

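The blank sits in the nest: its top spans rows 79–178 and cols 252–317, against the red stop and the fence. I'll zoom and check the numbers.

Run:
```python
from h import *
import pickle
p=pickle.load(open("w7.pkl","rb"));im=cv2.imread("pics/w7.png")
hsv=cv2.cvtColor(im,cv2.COLOR_BGR2HSV);m=((hsv[...,0]>12)&(hsv[...,0]<30)&(hsv[...,1]>60)&(hsv[...,2]>140)).astype(np.uint8);m[:,:245]=0;m[:,330:]=0;m[185:]=0
c=max(cv2.findContours(m,0,1)[0],key=cv2.contourArea);w=cast(p,c[:,0],.036)[:,:2]
r=cv2.minAreaRect((w*1000).astype(np.float32));print(r,cv2.boundingRect(c))
ex=np.array([np.cos(.155),np.sin(.155)]);ey=np.array([-ex[1],ex[0]])
print("centre vs predicted home (TCP at stop + 39.5+.. )",(np.array(r[0])/1000-[.5944,.0716])@ey,(np.array(r[0])/1000-[.5944,.0716])@ex)
cv2.imwrite("pics/w7z.png",cv2.resize(im[30:200,210:340],None,fx=3.5,fy=3.5,interpolation=cv2.INTER_CUBIC))
```

```text
((592.9739990234375, 113.31764221191406), (40.00373077392578, 59.58795928955078), 8.798595428466797) (252, 79, 67, 100)
centre vs predicted home (TCP at stop + 39.5+.. ) 0.041437657714436256 0.0050314683391285775
```

View pics/w7z.png

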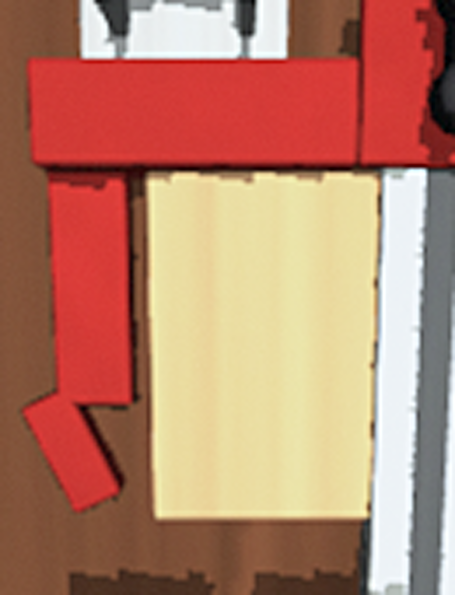

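It is home: touching the stop, touching the fence, with the gap only on the cheek side, and its heading is 0.154 rad like the fence's. I retreat, recheck and hand in.

```bash
python3 -m creep '[[[0,0,0,-40,0,0,0],[0,0,0,-80,0,0,0],[0,-20,-40,-120,0,0,0],[0,-40,-80,-150,0,0,0],[0,-40,-110,-150,0,0,0]]]'; python3 -m creep '[[[0,0,-40,0,0,0,0],[0,0,-40,0,0,0,0],[0,0,-40,0,0,0,0]]]'
python3 - <<'E'
from h import *
p=ctrl.camera_params("top");im=ctrl.get_image("top")[:,:,::-1];o=cv2.imread("pics/top0.png")
d=(cv2.absdiff(im,o).max(2)>60).astype(np.uint8);d=cv2.morphologyEx(d,cv2.MORPH_OPEN,np.ones((3,3)))
n,_,st,ce=cv2.connectedComponentsWithStats(d)
print("changed",[(s[:4].tolist(),int(s[4])) for s in st[1:] if s[4]>25])
cv2.imwrite("pics/topf.png",im)
ctrl.close_job();print("closed",ctrl.get_state()["time"])
E
```

```text
time: 16.55
position: [0.4985, -0.0101, 0.2382]
tool_rot: [2.046, 2.378, 0.006]
ft_force: [-0.5, 0.2, 1.6]
grip_width: 0.011
time: 16.85
position: [0.4577, -0.0128, 0.2357]
tool_rot: [-2.044, -2.385, -0.006]
ft_force: [0.6, -0.8, 1.1]
grip_width: 0.009
changed [([227, 176, 21, 15], 254), ([295, 185, 20, 13], 239), ([253, 222, 74, 198], 7272), ([308, 251, 9, 9], 36), ([314, 263, 8, 7], 44), ([316, 284, 8, 8], 46), ([43, 310, 28, 21], 229), ([108, 312, 154, 57], 3802), ([318, 312, 7, 5], 28), ([0, 316, 236, 104], 8558), ([320, 332, 11, 5], 38), ([324, 342, 8, 5], 31), ([292, 360, 7, 7], 40), ([319, 364, 14, 7], 58), ([320, 372, 14, 5], 52)]
the job is handed in; nothing more can be done
the job is handed in; nothing more can be done
```

The blank is home in the red nest, against both the fence and the end stop. The job is handed in at about 17 s of the 51 s allowed, with no verdict reported.

**What I did:**
- With the fingers shut, I pushed the blank's near side until it was square on the fence. Contact read 4.2 N with the blank still well over 80 mm short of home.
- I then pushed on its rear end to slide it along the fence. Two pictures on the way showed it flush.
- I stopped when it met the end stop, at about 7 N with a light bias into the fence. I backed straight off, lifted and moved clear. The blank was only ever pushed from the side, never lifted.

**Last checks:**
- **Wrist picture:** the blank measures 40.0 x 59.6 mm, with a heading of 0.154 rad against the fence's 0.15 to 0.158. It touches the stop and the fence, and the only visible gap is on the cheek side.
- **Top picture, before and after:** on the jig, only the blank's old and new places changed. The other changes fit the arm and its shadow, so nothing else appears to have moved. I compared that picture by its changed areas and did not view it.
- **Small disagreements:** the fence position differed by 2 to 4 mm between readings, depending on which edge was taken. The fingertips also turned out thinner than assumed (about 9 mm half-width, not 15), so contact came about 8 mm later than predicted. I relied on the contact forces and stopped motion instead.

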